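Turn the chip brush over in its bench caddy so the bristles stand up

ROBOT

A 6-joint arm with a two-finger parallel gripper is mounted at the origin on a cart in front of the work surface, level with it; the furniture and walls round the work are solid. World frame = base frame: x ahead of the robot, y to its left, z up, the work surface at z = 0. Lengths are in m, angles in rad, forces in N, time in s.
With the tool pointing down it reaches from about 0.35 to 0.975 m from the base axis. Payload 4.9 kg.
Tool frame: the origin (TCP) lies on the centre line of the jaws, within the pads' length; the fingertips stand 14 mm ahead of it and the grasp point (between the pads) lies 5 mm behind it; z points along the fingers, y is the line along which they close (so a half turn about z gives the same grasp; the last joint's range is limited). The gripper opens to 85 mm and grips with 20 to 120 N. Pads are 22 mm wide; open, the fingers measure 114 mm over their backs; the gripper's body (76 mm by 85 mm) begins 54 mm behind the grasp point. The pads swing forward as they close: fully open they stand 13 mm farther back than shut.
Start: joints at [1.089, 0.053, 1.613, -0, 1.476, -0.119], TCP at [0.222, 0.584, 0.245] pointing down, gripper open.
Joint ranges: [-3.01, 3.01], [-1.01, 2.22], [0.06, 2.58], [-1.02, 4.17], [0.09, 2.62], [-3.14, 3.14]. Speed limits (rad/s): [2.57, 2.57, 3.14, 3.14, 3.14, 3.14].

INTERFACE

Orientations are given as a rotation vector (axis times angle).
In Python, from station import robot, optics gives the robot as it stands (robot), with the cameras (optics).
- The arm moves only by the shell command python3 steer.py 'ROWS' [OPENING] [FORCE]. ROWS is a JSON list of rows, 1 to 10 of them, each of 4 numbers: dx, dy, dz in m, then a turn about the tool's z in rad; each row is the pose to reach, as a shift and turn from the pose commanded when the command began, along the tool's axes at that moment; what a row does not reach only later rows make up. A row lasts 1/12 s, in which the tool goes at most 0.0417 m and 0.125 rad, less where a joint would pass 70% of its speed; a pose out of reach is approached as far as the arm can. OPENING is the finger opening in m, set as the command begins (- or left out keeps the last). The fingers move at their own pace and stop on an object; FORCE is the grip in N (left out, the last holds). Time passes only in rows, so rows that do not move let the fingers close. It prints the time, the measured TCP pose, the force, the opening and the grip force at its end.
- robot.get_state(): the state, without advancing time (a new reading comes with each control period).
- optics.capture(name): name is "side" or "top"; returns a dict with "pixels" (420x560x3 uint8, blue, green, red), "mtx" (3x3 intrinsics, pixels), "world_to_cam" (4x4, takes a point from world to camera coordinates). Camera axes: x right, y down, z forward; pixel columns grow to the right and rows downward; lengths in m; the calibration is good to about 2 mm. A picture is of the moment at which its call begins. There is no depth.
- robot.finish_job(): hands the job in; it is judged then, once.
The state is a dict: "clock": time; "joint_positions": joint angles; "joint_vel": joint speeds; "tau": joint torques, N m; "position": TCP position; "tcp_rot": TCP orientation; "contact_force": force on the tool from outside, world axes, zero at the start; "torque": the same for the moment, N m; "finger_gap": finger opening in m; "grip_force": force on a finger pad.
Only numpy, scipy, OpenCV 4.12 (cv2) and the standard library are available. Lean on these libraries where they do the work, as an engineer would, in place of code of your own. Each camera call takes 0.05 s, during which the arm holds its last target. There are 200 camera calls.

TASK

The chip brush was put away standing on its bristles in the brush pocket of the bench caddy, which bends them. Pull it right out, turn it end for end (laying it down on the bench to change your grip is fine) and put it back into the same pocket handle-down, so that the end of the handle stands on the pocket's floor and the bristles point up. Let go of it, and leave the marker, the tape roll, the wood block and the jar where they are.

Things in the scene. Friction and masses are not known exactly. Their poses are not given: they have to be found in the camera images.
- caddy: Grey sheet-steel bench caddy, screwed down, 84 x 216 mm, tray wall 26 mm high. Origin: centre of its underside on the bench; x across it, y along it (pointing roughly away from the robot). An upright brush pocket, rim 95 mm high, stands at y = -75 mm, the end nearer the robot; a square marker sleeve, rim 80 mm high, at y = +75 mm. Everything turns with the caddy's yaw.
- pocket_mouth (a point): Centre of the brush pocket's open mouth, level with the top of its rim, 95 mm above the bench. Inside, the pocket is 24 mm along x and 47 mm along y (axes as the caddy's, z up), straight-sided down to its floor; wall 3 mm, rim a 4 mm round bead.
- pocket_floor (a point): Centre of the pocket's inner floor, 91 mm straight below the mouth and 4 mm above the bench. The bench to the right of the caddy (towards world -y) is clear for 0.25 m, within reach, for laying the brush down.
- chip_brush: Rigid chip brush, 184 mm, about 60 g. Origin: mid-length, mid-width, on one broad face. y runs along it to the handle end, x across its width, z through its thickness (middle at 7 mm). Bristles y -92 to -30 mm: 39 wide, 13 thick. Ferrule -33 to +10: 34 wide, 14 thick. Wooden handle +10 to +92: 18 wide at most, 12 thick. Starts bristles-down in the pocket, width along the pocket's y.
- brush_butt (a point): Centre of the end face of the brush's handle (brush frame 0, +92, +7 mm). At the start it is the top, 93 mm above the pocket's rim; the top 11 mm of the ferrule also stands clear of the rim.
- brush_tip (a point): Centre of the ends of the bristles (brush frame 0, -92, +7 mm). At the start it stands on the pocket's floor.
- marker: Black marker, 131 mm long, 15 mm thick, standing loose in the caddy's square sleeve, 150 mm from the brush pocket; its top is 136 mm above the bench. A bystander. Origin on its side at mid-length; y is its long axis.
- tape_roll: Black tape roll, 68 mm across, 19 mm high, lying loose in the caddy's tray. A bystander. Origin: centre of its underside.
- wood_block: Wooden block 35 x 110 x 22 mm lying loose on the bench. A bystander. Origin: centre of its underside; long along y.
- garnet_jar: Dark red jar with a white lid, 70 mm across, 99 mm high, standing loose on the bench. A bystander. Origin: centre of its underside.

How it is judged:
On the way:
1. the brush has been pulled right out of the pocket: its bristle ends are above the rim (z of each of brush_tip, brush_butt in the frame of pocket_mouth above 0.003 m), for 0.1 s.
At the end, for the whole second after the job is handed in: The brush stands handle-down in the brush pocket: the handle end is within 10 mm of the pocket's floor and within 24 mm of its centre, the brush is within 18 degrees of upright with the bristles up, released and at rest (z of brush_butt in the frame of pocket_floor below 0.01 m and horizontal distance between brush_butt and pocket_floor below 0.024 m and angle between chip_brush's own y axis and vertical above 2.82 rad and horizontal distance between brush_tip and pocket_floor below 0.055 m and linear speed of chip_brush below 0.02 m/s and angular speed of chip_brush below 0.2 rad/s); the robot touches nothing.
It fails at once if a bystander (marker, tape roll, wood block or jar) moved by more than 25 mm (distance of any of marker, tape_roll, wood_block, garnet_jar from where it was at the start of the episode above 0.025 m).
It fails at once if the brush falls off the bench (height (world z) of chip_brush below -0.05 m).
It also fails if it takes over 64 s, if anything falls off the work surface, if the arm or the gripper's body presses on something with over 40 N, if the wrist force passes 120 N, or if a joint passes its speed limit or range.

## Working session

There is one attempt and no reset: what is moved stays moved. The work goes in short steps, Python scripts to look and compute and a shell command to move; the robot and the scene stay as the last step left them, time stands still between calls to the robot, and variables do not carry over. Pictures are saved under pics/ and viewed, at most 10 in all, crops included, and the job is handed in when it is done.

```bash
ls; mkdir -p pics; python3 - <<'E'
from station import robot, optics
import cv2,numpy as np
for n in("side","top"):
    c=optics.capture(n); cv2.imwrite(f"pics/{n}0.png",c["pixels"]); np.savez(f"{n}0.npz",**c)
    print(n,c["mtx"].tolist(),np.round(c["world_to_cam"],4).tolist())
s=robot.get_state();print(s["position"],s["tcp_rot"],s["clock"])
E
```

```text
pics
station.py
steer.py
side [[519.9787016339884, 0.0, 276.9765649651868], [0.0, 519.9787016339884, 204.91387348112198], [0.0, 0.0, 1.0]] [[0.8857, -0.4641, -0.0055, -0.3951], [-0.1716, -0.3164, -0.933, 0.2788], [0.4313, 0.8273, -0.3599, 0.5746], [0.0, 0.0, 0.0, 1.0]]
top [[530.1297619261198, 0.0, 274.90378975606575], [0.0, 530.1297619261198, 208.0048341078598], [0.0, 0.0, 1.0]] [[-0.0104, -0.9999, 0.0043, 0.1971], [-0.9907, 0.0097, -0.1356, 0.5507], [0.1355, -0.0057, -0.9908, 1.1021], [0.0, 0.0, 0.0, 1.0]]
[0.22154606 0.58384599 0.24418285] [-5.66633544e-01 -3.08953023e+00  2.76075171e-03] 0.1
```

View pics/side0.png

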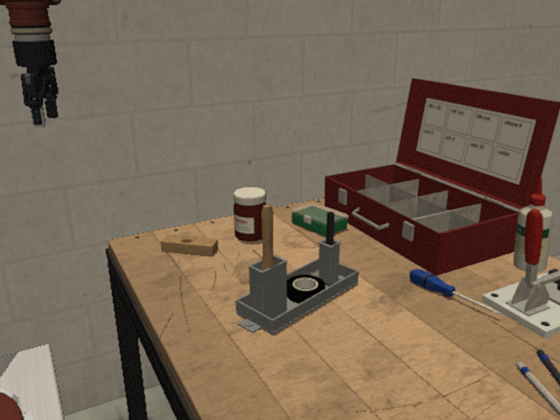

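View pics/top0.png

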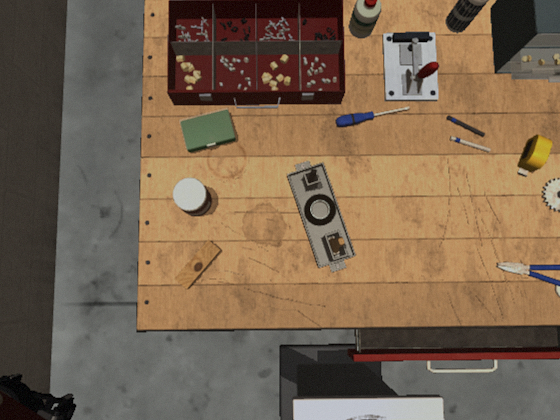

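The side view shows the handle top near (268,208), with the pocket below it. In the top view the caddy is centred near (321,215), the pocket near (335,247), and the bench to the right of the caddy is clear. I'll zoom in to measure.

```bash
cat > h.py <<'E'
import numpy as np,cv2
from scipy.spatial.transform import Rotation as R
def ray(c,u,v):
    T=c["world_to_cam"];o=-T[:3,:3].T@T[:3,3]
    return o,T[:3,:3].T@np.linalg.inv(c["mtx"])@[u,v,1]
def plane(c,u,v,z):
    o,d=ray(c,u,v);return o+d*(z-o[2])/d[2]
def two(a,pa,b,pb):
    o1,d1=ray(a,*pa);o2,d2=ray(b,*pb)
    s,t=np.linalg.lstsq(np.c_[d1,-d2],o2-o1,rcond=None)[0]
    p,q=o1+s*d1,o2+t*d2;return (p+q)/2,np.linalg.norm(p-q)
def proj(c,p):
    q=c["mtx"]@(c["world_to_cam"]@np.r_[p,1])[:3];return q[:2]/q[2]
def totool(s,p): return R.from_rotvec(s["tcp_rot"]).inv().apply(np.array(p)-s["position"])
E
python3 - <<'E'
import cv2,numpy as np
a=cv2.imread("pics/top0.png")[155:280,270:370]; b=cv2.imread("pics/side0.png")[195:335,225:365]
a=cv2.resize(a,None,fx=4,fy=4,interpolation=cv2.INTER_CUBIC);b=cv2.resize(b,(400,400),interpolation=cv2.INTER_CUBIC)
im=np.zeros((500,800,3),np.uint8);im[:,:400]=a;im[:400,400:]=b
cv2.imwrite("pics/z.png",im)
E
```

```text
(no output)
```

View pics/z.png

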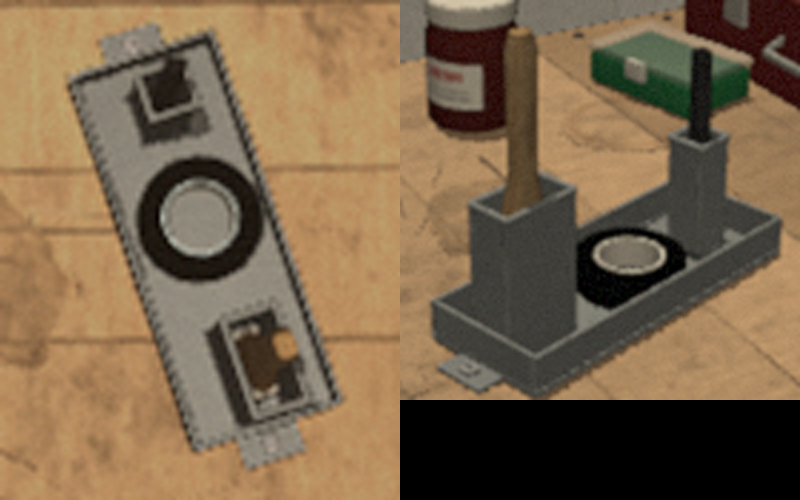

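```bash
python3 - <<'E'
from h import *
t=np.load("top0.npz");s=np.load("side0.npz")
f=lambda p:(p[0]/4+270,p[1]/4+155)
g=lambda p:((p[0]-400)/2.857+225,p[1]/2.857+195)
C=np.array([plane(t,*f(p),.026) for p in[(70,80),(212,35),(340,403),(195,450)]])
print(C.round(4));print(C.mean(0),[np.linalg.norm(C[i]-C[i-1]).round(4) for i in range(4)])
d=(C[0]+C[1]-C[2]-C[3])[:2];yaw=np.arctan2(d[1],d[0]);print("y-axis dir deg",np.degrees(yaw))
m=C.mean(0)[:2];u=d/np.linalg.norm(d);print("pocket from caddy",m-.075*u)
P=np.array([plane(t,*f(p),.095) for p in[(220,323),(277,308),(312,408),(255,428)]]);print("pocket rim",P.round(4),P.mean(0))
print("rim corners dist",[np.linalg.norm(P[i]-P[i-1]).round(4) for i in range(4)])
print("butt",two(t,f((288,345)),s,g((522,33))))
# pocket rim side corners two-view: near-left (470,202), front(515,?)..
for p in[(470,200),(545,173),(577,187),(502,214)]: print(plane(s,*g(p),.095).round(4))
E
```

```text
[[0.6268 0.1631 0.026 ]
 [0.6512 0.0848 0.026 ]
 [0.4491 0.0207 0.026 ]
 [0.4248 0.099  0.026 ]]
[0.53797305 0.09193403 0.026     ] [np.float64(0.2119), np.float64(0.082), np.float64(0.212), np.float64(0.082)]
y-axis dir deg 17.60218683622485
pocket from caddy [0.46648461 0.06925356]
pocket rim [[0.487  0.091  0.095 ]
 [0.4943 0.0619 0.095 ]
 [0.4436 0.0456 0.095 ]
 [0.4339 0.0746 0.095 ]] [0.4647235  0.06829901 0.095     ]
rim corners dist [np.float64(0.0556), np.float64(0.03), np.float64(0.0532), np.float64(0.0306)]
butt (array([0.46849218, 0.06913649, 0.18670356]), np.float64(0.0008761032271951035))
[0.4384 0.0744 0.095 ]
[0.4883 0.0837 0.095 ]
[0.4958 0.0606 0.095 ]
[0.4466 0.0522 0.095 ]
```

```bash
python3 - <<'E'
from h import *
from station import robot, optics
s=robot.get_state();print(totool(s,[.4675,.069,.25]))
y=R.from_rotvec(s["tcp_rot"]).apply([0,1,0]);print(y,np.degrees(np.arctan2(y[1],y[0]))-17.6)
E
```

```text
[-0.4126493  -0.39406507 -0.00518221]
[ 0.35487121  0.93491342 -0.00182451] 51.614412469059225
```

```bash
python3 steer.py '[[-0.4126,-0.3941,-0.005,0.9],[-0.4126,-0.3941,-0.005,0.9],[-0.4126,-0.3941,-0.005,0.9],[-0.4126,-0.3941,-0.005,0.9],[-0.4126,-0.3941,-0.005,0.9],[-0.4126,-0.3941,-0.005,0.9],[-0.4126,-0.3941,-0.005,0.9],[-0.4126,-0.3941,-0.005,0.9],[-0.4126,-0.3941,-0.005,0.9],[-0.4126,-0.3941,-0.005,0.9]]' 0.06
python3 - <<'E'
from h import *
from station import robot, optics
s=robot.get_state();print(totool(s,[.4675,.069,.25]))
y=R.from_rotvec(s["tcp_rot"]).apply([0,1,0]);print(y,np.degrees(np.arctan2(y[1],y[0]))-17.6)
E
```

```text
clock: 0.93
position: [0.4014, 0.2064, 0.2487]
tcp_rot: [-1.854, -2.536, -0.0]
contact_force: [1.7, -0.0, -0.8]
finger_gap: 0.0597
grip_force: 0.0
[-0.15096097  0.02125933 -0.00135386]
[9.52847178e-01 3.03450578e-01 3.71210842e-05] 0.06497124748863925
```

```bash
python3 steer.py '[[-0.04,0.006,0,0],[-0.08,0.012,0,0],[-0.12,0.018,0,0],[-0.151,0.0213,0,0],[-0.151,0.0213,0,0],[-0.151,0.0213,0,0]]' 0.06
python3 - <<'E'
from h import *
from station import robot, optics
s=robot.get_state();print(totool(s,[.4675,.069,.168]))
c=optics.capture("side");cv2.imwrite("pics/s1.png",cv2.resize(c["pixels"][60:340,180:400],(628,800)[:2] if 0 else (440,560)))
E
```

```text
clock: 1.43
position: [0.4675, 0.0695, 0.2484]
tcp_rot: [-1.858, -2.532, 0.001]
contact_force: [-0.9, 0.5, 0.1]
finger_gap: 0.06
grip_force: 0.0
[-5.37656539e-04 -8.54475544e-05  8.03965985e-02]
```

View pics/s1.png

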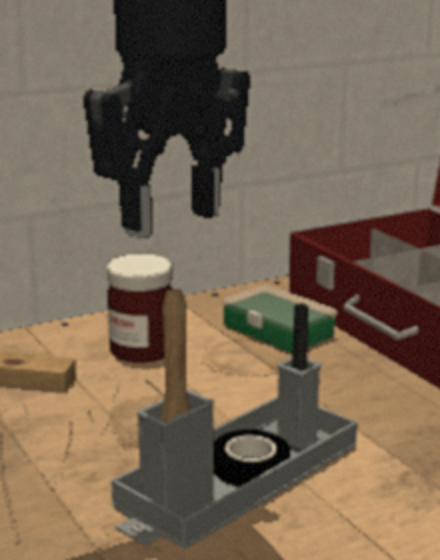

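The fingers straddle the handle top (crop ~(177,290)). Next I descend, grip and pull.

```bash
python3 steer.py '[[0,0,0.035,0],[0,0,0.07,0],[0,0,0.08,0],[0,0,0.08,0]]' 0.06
python3 steer.py '[[0,0,0,0],[0,0,0,0],[0,0,0,0],[0,0,0,0],[0,0,0,0],[0,0,0,0]]' 0.0 40
python3 steer.py '[[0,0,-0.015,0],[0,0,-0.03,0],[0,0,-0.06,0],[0,0,-0.09,0],[0,0,-0.115,0],[0,0,-0.115,0],[0,0,-0.115,0],[0,0,-0.115,0]]'
```

```text
clock: 1.82
position: [0.4644, 0.072, 0.165]
tcp_rot: [-1.848, -2.532, 0.007]
contact_force: [-0.1, 0.4, -0.4]
finger_gap: 0.0598
grip_force: 0.0
clock: 2.32
position: [0.4689, 0.0709, 0.1715]
tcp_rot: [1.852, 2.533, 0.004]
contact_force: [-0.0, 0.4, 7.0]
finger_gap: 0.0156
grip_force: 39.5
clock: 2.98
position: [0.467, 0.0708, 0.2832]
tcp_rot: [-1.854, -2.535, 0.001]
contact_force: [0.3, -1.3, -0.1]
finger_gap: 0.0158
grip_force: 39.3
```

```bash
python3 steer.py '[[-0.03,0,0,0],[-0.06,0,0,0],[-0.09,0,0,0],[-0.11,0,0,0],[-0.11,0,0.03,0],[-0.11,0,0.06,0],[-0.11,0,0.085,0],[-0.11,0,0.1,0],[-0.11,0,0.1,0],[-0.11,0,0.1,0]]'
python3 - <<'E'
from station import robot, optics
import cv2,numpy as np
a=optics.capture("side")["pixels"][100:350,200:420];b=optics.capture("top")["pixels"][150:330,260:500]
im=np.zeros((500,800,3),np.uint8);im[:500,:440]=cv2.resize(a,(440,500));im[:270,440:]=cv2.resize(b,(360,270));cv2.imwrite("pics/s2.png",im)
E
```

```text
clock: 3.82
position: [0.4992, -0.0336, 0.1815]
tcp_rot: [-1.852, -2.532, 0.003]
contact_force: [0.6, 0.7, -0.2]
finger_gap: 0.0159
grip_force: 39.3
```

View pics/s2.png

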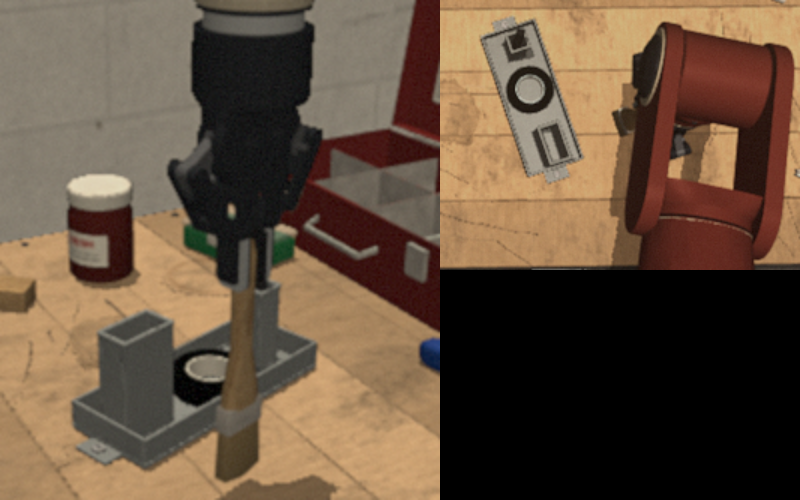

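The brush is out and hanging upright beside the caddy, bristle end at crop (237,475). Next I touch it to the bench with a light grip.

```bash
python3 steer.py '[[0,0,0.008,0],[0,0,0.012,0],[0,0,0.016,0],[0,0,0.018,0],[0,0,0.018,0],[0,0,0.018,0]]' - 20
```

```text
clock: 4.42
position: [0.5015, -0.0341, 0.1674]
tcp_rot: [1.853, 2.534, 0.001]
contact_force: [-0.4, -0.3, 5.7]
finger_gap: 0.0157
grip_force: 39.9
```

```bash
python3 steer.py '[[0,0,0,0],[-0.015,0,0.001,0],[-0.03,0,0.003,0],[-0.045,0,0.006,0],[-0.059,0,0.01,0],[-0.073,0,0.016,0],[-0.086,0,0.023,0],[-0.086,0,0.023,0]]' 0.0 20
python3 - <<'E'
from station import robot, optics
import cv2
cv2.imwrite("pics/s3.png",optics.capture("side")["pixels"][100:400,180:480])
E
```

```text
clock: 5.08
position: [0.5285, -0.1188, 0.1445]
tcp_rot: [1.854, 2.531, -0.001]
contact_force: [-0.4, -3.0, 7.7]
finger_gap: 0.0158
grip_force: 41.9
```

View pics/s3.png

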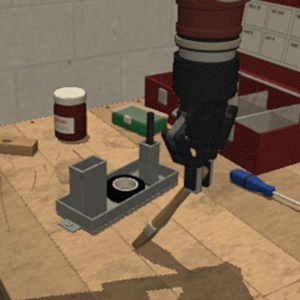

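The brush is pivoting cleanly: it leans about 30°, with the bristle end on the bench near crop (137,245). I'll continue the arc.

```bash
python3 steer.py '[[-0.012,0,0.008,0],[-0.024,0,0.018,0],[-0.035,0,0.028,0],[-0.046,0,0.039,0],[-0.055,0,0.051,0],[-0.063,0,0.064,0],[-0.07,0,0.077,0],[-0.076,0,0.091,0],[-0.08,0,0.104,0],[-0.082,0,0.113,0]]' 
python3 steer.py '[[0,0,0,0],[0,0,0,0],[0,0,0,0],[0,0,-0.03,0],[0,0,-0.07,0],[0,0,-0.11,0],[0.035,0,-0.14,0],[0.035,0,-0.14,0]]' 0.05 20
```

```text
clock: 5.97
position: [0.5517, -0.1946, 0.0289]
tcp_rot: [-1.855, -2.535, 0.0]
contact_force: [0.3, -1.0, 1.9]
finger_gap: 0.0157
grip_force: 39.9
clock: 6.63
position: [0.5441, -0.1595, 0.1785]
tcp_rot: [1.845, 2.528, 0.007]
contact_force: [1.4, 0.1, -0.1]
finger_gap: 0.0499
grip_force: 0.0
```

```bash
python3 - <<'E'
from station import robot, optics
import cv2,numpy as np
c=optics.capture("side");np.savez("side4.npz",**c)
a=c["pixels"][180:400,260:520];t=optics.capture("top");np.savez("top4.npz",**t);b=t["pixels"][170:300,300:460]
im=np.zeros((440,800,3),np.uint8);im[:440,:520]=cv2.resize(a,(520,440));im[:227,520:]=cv2.resize(b,(280,227));cv2.imwrite("pics/s4.png",im)
E
```

```text
(no output)
```

View pics/s4.png

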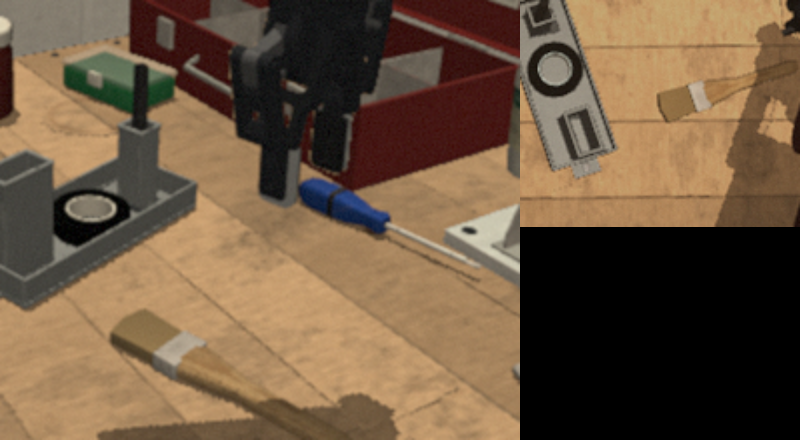

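The brush lies flat. In the top crop its bristle end is near (663,108), the ferrule near (699,95) and the butt near (797,66). Now to measure it and plan the grip.

```bash
python3 - <<'E'
from h import *
from station import robot, optics
t=np.load("top4.npz");S=np.load("side4.npz")
f=lambda p:((p[0]-520)/1.75+300,p[1]/1.746+170); g=lambda p:(p[0]/2+260,p[1]/2+180)
tip,fer,butt=[plane(t,*f(p),.012) for p in[(663,108),(699,95),(797,66)]]
print("top",tip,fer,butt,np.linalg.norm(tip-butt),np.linalg.norm(tip-fer))
st,sf=[plane(S,*g(p),.012) for p in[(129,328),(181,355)]];print("side",st,sf)
d=(butt-tip)/np.linalg.norm(butt-tip);print("dir deg",np.degrees(np.arctan2(d[1],d[0])),"ideal",17.6-90)
s=robot.get_state()
for k in(.008,.012,.03):print(k,totool(s,tip+d*k-[0,0,tip[2]]+[0,0,.017]))
E
```

```text
top [ 0.50116795 -0.04146505  0.012     ] [ 0.51706823 -0.08716416  0.012     ] [ 0.55256064 -0.21207194  0.012     ] 0.17817946673754168 0.04838623459622723
side [ 0.49612396 -0.05074491  0.012     ] [ 0.51118519 -0.09323489  0.012     ]
dir deg -73.23588456417794 ideal -72.4
0.008 [ 0.11798891 -0.00363299  0.15542622]
0.012 [ 0.11398955 -0.00370283  0.15544053]
0.03 [ 0.09599241 -0.00401714  0.15550496]
```

```bash
python3 steer.py '[[0.04,-0.002,0,0],[0.08,-0.004,0.02,0],[0.116,-0.004,0.05,0],[0.116,-0.004,0.09,0],[0.116,-0.004,0.125,0],[0.116,-0.004,0.15,0],[0.116,-0.004,0.155,0],[0.116,-0.004,0.155,0],[0.116,-0.004,0.155,0]]' 0.06 20
python3 steer.py '[[0,0,0,0],[0,0,0,0],[0,0,0,0],[0,0,0,0],[0,0,0,0]]' 0.0 20
```

```text
clock: 7.48
position: [0.5011, -0.0514, 0.0136]
tcp_rot: [-1.853, -2.534, 0.002]
contact_force: [0.2, 0.3, 0.4]
finger_gap: 0.0597
grip_force: 0.0
clock: 7.9
position: [0.5026, -0.0516, 0.0155]
tcp_rot: [1.854, 2.535, 0.0]
contact_force: [1.1, -0.1, -0.6]
finger_gap: 0.0383
grip_force: 23.4
```

```bash
python3 steer.py '[[0,0,-0.03,0],[0,0,-0.06,0],[0,0,-0.1,0],[0,0,-0.14,0],[0,0,-0.18,0],[0,0,-0.2,0],[0,0,-0.2,0],[0,0,-0.2,0]]'
python3 - <<'E'
from station import robot, optics
import cv2,numpy as np
c=optics.capture("side");np.savez("side5.npz",**c);cv2.imwrite("pics/s5.png",c["pixels"][80:400,180:520])
E
```

```text
clock: 8.57
position: [0.5028, -0.0515, 0.2166]
tcp_rot: [1.853, 2.533, 0.002]
contact_force: [0.3, -0.2, -1.7]
finger_gap: 0.0384
grip_force: 23.3
```

View pics/s5.png

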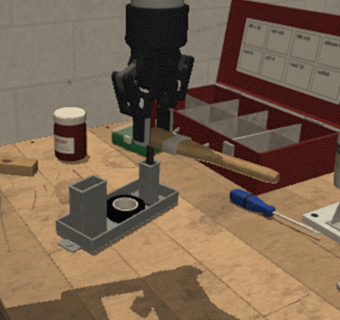

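The brush stays horizontal in the grip (crop (150,137) to (278,178)), so gravity doesn't swing it. Plan:
1. Put it down and regrip about 45 mm from the bristle end.
2. Lever the bristles up on the pocket rim to start a tilt.
3. Erect it by pushing the butt against the tray's outer wall.

```bash
python3 steer.py '[[0,0,0.04,0],[0,0,0.08,0],[0,0,0.12,0],[0,0,0.16,0],[0,0,0.185,0],[0,0,0.195,0],[0,0,0.2,0],[0,0,0.2,0]]'
python3 steer.py '[[0,0,0,0],[0,0,0,0],[0,0,0,0],[-0.015,0,0,0],[-0.03,0,0,0],[-0.036,0,0,0],[-0.036,0,0,0]]' 0.055 20
python3 steer.py '[[0,0,0,0],[0,0,0,0],[0,0,0,0],[0,0,0,0],[0,0,0,0]]' 0.0 20
python3 steer.py '[[0,0,-0.03,0],[0,0,-0.06,0],[0,0,-0.09,0],[0,0,-0.11,0],[0,0,-0.12,0],[0,0,-0.12,0],[0,0,-0.12,0]]'
python3 - <<'E'
from h import *
from station import robot, optics
s=robot.get_state();print("pocket centre in tool",totool(s,[.466,.0688,.095]))
cv2.imwrite("pics/s6.png",optics.capture("side")["pixels"][80:400,180:520])
E
```

```text
clock: 9.28
position: [0.5, -0.0507, 0.0136]
tcp_rot: [-1.851, -2.531, 0.004]
contact_force: [0.1, -0.4, -0.8]
finger_gap: 0.0388
grip_force: 20.2
clock: 9.87
position: [0.5138, -0.0871, 0.0153]
tcp_rot: [1.856, 2.533, 0.0]
contact_force: [0.2, -1.3, 0.5]
finger_gap: 0.0551
grip_force: 0.0
clock: 10.28
position: [0.513, -0.0854, 0.015]
tcp_rot: [1.854, 2.536, -0.0]
contact_force: [0.3, -1.4, 0.6]
finger_gap: 0.0381
grip_force: 21.3
clock: 10.87
position: [0.5126, -0.0854, 0.1343]
tcp_rot: [-1.854, -2.535, 0.0]
contact_force: [-0.4, 0.5, -1.8]
finger_gap: 0.0382
grip_force: 21.2
pocket centre in tool [0.16105279 0.00233597 0.039332  ]
```

View pics/s6.png

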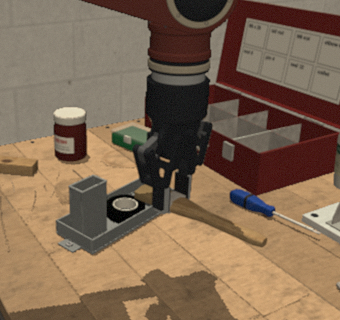

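```bash
python3 steer.py '[[0.035,0.002,0,0],[0.07,0.002,0,0],[0.1,0.002,0,0],[0.112,0.002,0,0],[0.112,0.002,0.01,0],[0.112,0.002,0.02,0],[0.112,0.002,0.026,0],[0.112,0.002,0.032,0],[0.112,0.002,0.037,0],[0.112,0.002,0.042,0]]'
python3 - <<'E'
from h import *
from station import robot, optics
cv2.imwrite("pics/s7.png",optics.capture("side")["pixels"][80:400,180:520])
E
```

```text
clock: 11.75
position: [0.4811, 0.0202, 0.0927]
tcp_rot: [-1.856, -2.534, 0.003]
contact_force: [-2.7, -2.0, 5.3]
finger_gap: 0.0383
grip_force: 23.5
```

View pics/s7.png

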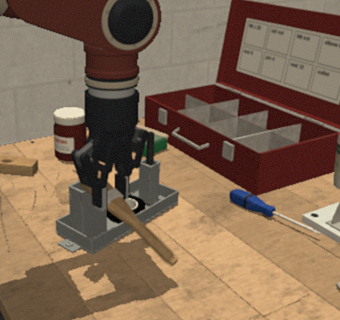

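The brush is visibly tilted now, butt near crop (173,260). From here I'll work only with numbers.

```bash
cat > tilt.py <<'E'
from h import *
def inplane(c,s,u,v):
    o,d=ray(c,u,v);Rt=R.from_rotvec(s["tcp_rot"]);n=Rt.apply([0,1,0])
    p=o+d*(n@(s["position"]-o))/(n@d);return p,Rt.inv().apply(p-s["position"])
E
python3 - <<'E'
from tilt import *
from station import robot, optics
s=robot.get_state();c=optics.capture("side")
p,q=inplane(c,s,353,339);print("butt",p,"tool",q,"tilt",np.degrees(np.arctan2(q[2]+.0085,-q[0])))
hsv=cv2.cvtColor(c["pixels"],cv2.COLOR_BGR2HSV);print(hsv[325:342:4,345:353:3].tolist())
t=np.load("top0.npz")
for n,u,v in[("block",182,274),("block",220,247),("block",200,262),("jar",192,196)]:print(n,plane(t,u,v,.022 if n=="block" else .099))
E
```

```text
butt [ 0.51588879 -0.09032622  0.03880129] tool [-1.15931638e-01  4.67922594e-17  5.30510149e-02] tilt 27.964953854585684
[[[16, 112, 217], [15, 110, 209], [16, 112, 211]], [[16, 117, 146], [16, 109, 216], [16, 111, 210]], [[17, 117, 122], [16, 115, 118], [16, 113, 208]], [[16, 122, 128], [17, 121, 122], [17, 122, 113]], [[17, 113, 126], [17, 132, 116], [18, 125, 114]]]
block [0.41411313 0.39167301 0.022     ]
block [0.47102327 0.31062268 0.022     ]
block [0.43928134 0.35341099 0.022     ]
jar [0.57046293 0.36040089 0.099     ]
```

```bash
python3 steer.py '[[0,0,-0.03,0],[0,0,-0.06,0],[0,0,-0.09,0],[0,0,-0.12,0],[0.035,0,-0.12,0],[0.07,0,-0.12,0],[0.105,0,-0.12,0],[0.14,0,-0.12,0],[0.175,0,-0.12,0],[0.2,0,-0.12,0]]'
python3 steer.py '[[0.015,0,0,0],[0.017,0,0.03,0],[0.017,0,0.06,0],[0.017,0,0.09,0],[0.017,0,0.12,0],[0.017,0,0.138,0],[0.017,0,0.144,0],[0.017,0,0.144,0],[0.017,0,0.144,0]]'
python3 - <<'E'
from h import *
from station import robot, optics
s=robot.get_state();print("pocket in tool",totool(s,[.466,.0688,0]))
E
```

```text
clock: 12.68
position: [0.4194, 0.2141, 0.2123]
tcp_rot: [-1.853, -2.535, -0.0]
contact_force: [1.5, -1.1, 0.4]
finger_gap: 0.0384
grip_force: 22.9
clock: 13.43
position: [0.4158, 0.2284, 0.0695]
tcp_rot: [1.855, 2.535, 0.001]
contact_force: [-0.3, 0.3, -0.4]
finger_gap: 0.0386
grip_force: 22.9
pocket in tool [-0.16736178 -0.00047985  0.06942259]
```

```bash
python3 steer.py '[[-0.012,0,0,0],[-0.018,0,-0.01,0],[-0.025,0,-0.0195,0],[-0.032,0,-0.028,0],[-0.04,0,-0.0355,0],[-0.049,0,-0.043,0],[-0.059,0,-0.0495,0],[-0.0685,0,-0.055,0],[-0.079,0,-0.06,0],[-0.079,0,-0.06,0]]'
python3 - <<'E'
from tilt import *
from station import robot, optics
s=robot.get_state();c=optics.capture("side");np.savez("side8.npz",**c)
print("pocket in tool",totool(s,[.466,.0688,0]))
Rt=R.from_rotvec(s["tcp_rot"])
# predicted pixel along the brush for various tilts, and colour there
for th in(28,40,50,60,68,75):
    row=[]
    for L in(.03,.06,.09,.12,.145):
        p=s["position"]+Rt.apply([-L*np.cos(np.radians(th)),0,L*np.sin(np.radians(th))-.0085])
        u,v=proj(c,p).round().astype(int);row.append((int(u),int(v),c["pixels"][v,u].tolist()))
    print(th,row)
E
```

```text
clock: 14.27
position: [0.4403, 0.1513, 0.1301]
tcp_rot: [1.856, 2.532, 0.001]
contact_force: [0.1, 0.2, 0.2]
finger_gap: 0.0381
grip_force: 20.2
pocket in tool [-0.08624978 -0.00060344  0.13024354]
28 [(241, 234, [4, 10, 42]), (253, 247, [111, 157, 196]), (264, 260, [67, 73, 74]), (277, 274, [64, 70, 72]), (287, 286, [4, 7, 8])]
40 [(240, 236, [0, 1, 38]), (250, 251, [114, 159, 200]), (260, 267, [66, 71, 75]), (270, 283, [64, 66, 68]), (279, 296, [65, 70, 72])]
50 [(238, 237, [12, 18, 44]), (247, 254, [111, 158, 201]), (255, 271, [64, 68, 70]), (264, 288, [65, 71, 72]), (271, 302, [63, 69, 74])]
60 [(237, 238, [35, 53, 70]), (243, 256, [110, 156, 197]), (250, 273, [73, 77, 78]), (257, 291, [64, 70, 70]), (262, 305, [71, 77, 80])]
68 [(235, 239, [50, 74, 97]), (240, 256, [96, 136, 171]), (245, 274, [58, 84, 107]), (250, 291, [67, 74, 79]), (255, 306, [67, 71, 73])]
75 [(234, 239, [47, 71, 96]), (237, 256, [60, 86, 108]), (241, 274, [57, 86, 106]), (245, 291, [58, 87, 111]), (248, 305, [57, 65, 64])]
```

Colour samples put the handle at about a 72° tilt, so I'll finish erecting it.

```bash
python3 steer.py '[[-0.01,0,-0.003,0],[-0.02,0,-0.005,0],[-0.03,0,-0.007,0],[-0.038,0,-0.008,0],[-0.042,0,-0.008,0],[-0.042,0,-0.008,0]]'
cat > ang.py <<'E'
from tilt import *
from station import robot, optics
s=robot.get_state();c=optics.capture("side");Rt=R.from_rotvec(s["tcp_rot"])
b=c["pixels"].astype(int);m=((b[...,2]-b[...,0]>30)&(b[...,2]<135)).astype(np.uint8)
print("pocket",totool(s,[.466,.0688,0]))
for L in(.04,.06,.08,.1,.12,.13,.14):  # handle columns at depth L below the pad axis
    p=s["position"]+Rt.apply([0,0,L-.0085]);u,v=proj(c,p);v=int(round(v));u0=int(u)
    r=[x for x in range(u0-25,u0+40) if m[v,x]]
    if r:
        q=inplane(c,s,(min(r)+max(r))/2,v)[1];print(L,v,round(u,1),min(r),max(r),len(r),q.round(4))
    else: print(L,v,u0,"none",c["pixels"][v,u0].tolist())
E
python3 ang.py
```

```text
clock: 14.82
position: [0.4517, 0.1128, 0.1367]
tcp_rot: [-1.855, -2.533, -0.0]
contact_force: [-1.4, 4.2, 0.5]
finger_gap: 0.0371
grip_force: 20.0
pocket [-0.04648614  0.00054271  0.13661189]
0.04 247 246.7 234 247 14 [ 0.015  -0.      0.0358]
0.06 259 247.0 238 261 11 [-0.0059 -0.      0.0498]
0.08 270 247.3 239 286 11 [-0.0357 -0.      0.0584]
0.1 281 247.6 240 248 9 [ 0.009  -0.      0.0955]
0.12 291 247.9 241 248 8 [0.0085 0.     0.1141]
0.13 297 248 none [64, 72, 72]
0.14 302 248 none [63, 68, 71]
```

```bash
python3 steer.py '[[0.004,0,-0.01,0],[0.004,0,-0.04,0],[0.004,0,-0.07,0],[0.004,0,-0.1,0],[0.004,0,-0.13,0],[0.004,0,-0.13,0],[0.004,0,-0.13,0],[0.004,0,-0.13,0]]'
cat > ang2.py <<'E'
from tilt import *
from station import robot, optics
s=robot.get_state();Rt=R.from_rotvec(s["tcp_rot"]);print("TCP",s["position"],"pocket",totool(s,[.466,.0688,.095]))
ims=[optics.capture("side") for _ in range(4)];c=ims[0]
b=np.mean([i["pixels"].astype(float) for i in ims],0);b=cv2.GaussianBlur(b,(3,3),0)
hsv=cv2.cvtColor(b.astype(np.uint8),cv2.COLOR_BGR2HSV)
for L in np.arange(.03,.17,.01):
    u,v=proj(c,s["position"]+Rt.apply([0,0,L-.0085]));v=int(round(v));u0=int(round(u))
    print(round(L,3),v,round(u,1)," ".join(f"{x}:{int(hsv[v,x,1])}/{int(hsv[v,x,2])}" for x in range(u0-12,u0+11,1)))
E
python3 ang2.py
```

```text
clock: 15.53
position: [0.4506, 0.1166, 0.267]
tcp_rot: [1.853, 2.535, -0.002]
contact_force: [-0.8, 0.8, -1.1]
finger_gap: 0.0367
grip_force: 24.0
TCP [0.45060269 0.11663532 0.26697457] pocket [-4.99397482e-02  1.66475161e-04  1.72065516e-01]
0.03 162 242.6 231:103/97 232:103/94 233:108/92 234:117/94 235:123/93 236:130/90 237:133/88 238:129/87 239:126/87 240:126/87 241:126/85 242:128/82 243:109/84 244:67/99 245:45/118 246:41/125 247:43/120 248:48/111 249:51/106 250:48/112 251:46/122 252:42/129 253:41/132
0.04 168 242.8 231:125/88 232:126/95 233:126/97 234:126/97 235:122/98 236:124/97 237:127/92 238:132/87 239:135/85 240:134/84 241:134/84 242:132/83 243:106/89 244:63/109 245:42/127 246:41/131 247:41/130 248:41/130 249:41/131 250:41/132 251:42/133 252:42/133 253:41/131
0.05 175 243.0 231:64/103 232:99/90 233:120/89 234:125/94 235:126/99 236:121/101 237:123/102 238:122/100 239:126/95 240:129/91 241:127/90 242:127/88 243:101/88 244:60/106 245:40/126 246:41/132 247:41/131 248:41/130 249:41/130 250:39/130 251:41/130 252:41/130 253:41/131
0.06 181 243.2 231:40/129 232:45/119 233:67/99 234:
[... 2497 characters left out ...]
 244:184/47 245:190/47 246:190/47 247:184/47 248:186/48 249:186/48 250:186/48 251:186/48 252:186/48 253:191/48 254:191/48 255:186/48
0.16 241 245.1 233:112/189 234:111/190 235:111/190 236:112/189 237:111/182 238:110/169 239:111/154 240:111/135 241:114/112 242:114/96 243:119/90 244:120/87 245:121/84 246:128/80 247:131/78 248:132/77 249:134/76 250:133/75 251:134/76 252:129/77 253:124/80 254:121/84 255:120/87
0.17 247 245.2 233:111/183 234:111/186 235:110/188 236:110/187 237:112/185 238:111/184 239:111/186 240:111/189 241:112/191 242:112/192 243:111/191 244:111/190 245:111/188 246:112/186 247:111/183 248:111/183 249:111/186 250:111/189 251:111/191 252:111/191 253:111/190 254:111/190 255:111/190
```

The handle is about 9° short of vertical, and the butt sits almost exactly under the TCP axis (x≈0). Next I move over the pocket and insert gradually, letting the pocket walls straighten it.

```bash
python3 steer.py '[[-0.025,0,0,0],[-0.045,0,0,0],[-0.05,0,0,0],[-0.05,0,0.015,0],[-0.05,0,0.026,0],[-0.05,0,0.026,0],[-0.05,0,0.026,0]]'
python3 - <<'E'
from tilt import *
from station import robot, optics
s=robot.get_state();Rt=R.from_rotvec(s["tcp_rot"]);print("pocket",totool(s,[.466,.0688,.095]))
ims=[optics.capture("side") for _ in range(4)];c=ims[0]
b=cv2.GaussianBlur(np.mean([i["pixels"].astype(float) for i in ims],0),(3,3),0)
hsv=cv2.cvtColor(b.astype(np.uint8),cv2.COLOR_BGR2HSV)
for L in np.arange(.05,.175,.01):
    u,v=proj(c,s["position"]+Rt.apply([0,0,L-.0085]));v=int(round(v));u0=int(round(u))
    print(round(L,3),v,round(u,1)," ".join(f"{x}:{int(hsv[v,x,1])}/{int(hsv[v,x,2])}" for x in range(u0-12,u0+13,1)))
E
```

```text
clock: 16.32
position: [0.4649, 0.0697, 0.2393]
tcp_rot: [-1.852, -2.534, 0.003]
contact_force: [0.1, 0.2, -0.8]
finger_gap: 0.0367
grip_force: 24.0
pocket [-0.00132958  0.00127478  0.14433717]
0.05 200 265.4 253:54/123 254:68/108 255:95/94 256:117/89 257:125/94 258:124/101 259:120/104 260:123/104 261:123/102 262:124/97 263:126/93 264:127/92 265:119/92 266:91/98 267:54/114 268:42/129 269:40/133 270:42/134 271:42/134 272:40/133 273:42/133 274:42/133 275:42/133 276:42/133 277:42/133
0.06 206 265.5 254:157/60 255:150/61 256:137/67 257:129/77 258:125/86 259:123/95 260:123/102 261:123/104 262:121/103 263:121/101 264:122/98 265:118/95 266:93/99 267:56/113 268:40/127 269:39/132 270:39/131 271:41/130 272:47/131 273:51/135 274:52/138 275:54/136 276:62/132 277:73/133 278:80/143
0.07 212 265.6 254:185/55 255:181/55 256:164/59 257:138/70 258:126/83 259:123/91 260:124/97 261:124/101 262:122/100 263:122/98 264:123/95 265:127/90 266:125/92 267:119/118 268:114/159 269:112/184 270:113/181 271:112/168 272:113/156 273:112/155 274:113/160 275:114/164 276:114/166 277:114/166 278:112/166
0.08 219 265.7 25
[... 2209 characters left out ...]
 262:27/86 263:26/77 264:22/71 265:22/69 266:26/69 267:26/69 268:26/69 269:22/69 270:25/70 271:25/70 272:25/71 273:28/73 274:25/72 275:22/69 276:23/68 277:26/69 278:26/69
0.16 267 266.2 254:26/79 255:27/75 256:24/73 257:22/70 258:26/69 259:26/69 260:22/69 261:22/69 262:26/69 263:23/68 264:23/68 265:22/69 266:25/70 267:25/72 268:28/74 269:26/77 270:26/80 271:25/82 272:28/82 273:29/80 274:23/76 275:28/73 276:25/71 277:25/70 278:22/69
0.17 272 266.3 254:26/69 255:26/69 256:26/69 257:25/70 258:22/71 259:24/73 260:23/77 261:25/81 262:25/82 263:26/79 264:24/75 265:25/72 266:22/70 267:22/70 268:25/70 269:26/69 270:26/69 271:26/69 272:26/69 273:26/69 274:26/69 275:26/69 276:26/69 277:26/69 278:26/69
```

```bash
python3 steer.py '[[0.001,0.001,0.01,0],[0.001,0.001,0.02,0],[0.001,0.001,0.03,0],[0.001,0.001,0.037,0],[0.001,0.001,0.037,0],[0.001,0.001,0.037,0]]'; python3 steer.py '[[-0.004,0,0.004,0],[-0.008,0,0.008,0],[-0.012,0,0.012,0],[-0.016,0,0.016,0],[-0.02,0,0.02,0],[-0.02,0,0.02,0]]'
```

```text
clock: 17.02
position: [0.4659, 0.0706, 0.2028]
tcp_rot: [-1.853, -2.535, 0.002]
contact_force: [-0.1, 0.4, -0.4]
finger_gap: 0.0372
grip_force: 24.0
clock: 17.52
position: [0.4724, 0.0505, 0.183]
tcp_rot: [-1.855, -2.535, 0.002]
contact_force: [-0.6, 0.7, -0.2]
finger_gap: 0.0014
grip_force: 0.0
```

The brush slipped out of the pads while its handle was already in the pocket. I'll back off and check where it ended up.

```bash
python3 steer.py '[[0,0,-0.03,0],[0,0,-0.07,0],[0,0,-0.11,0],[-0.04,0,-0.13,0],[-0.08,0,-0.13,0],[-0.12,0,-0.13,0],[-0.16,0,-0.13,0],[-0.2,0,-0.13,0],[-0.2,0,-0.13,0],[-0.2,0,-0.13,0]]'
python3 - <<'E'
from h import *
from station import robot, optics
for n in("side","top"):
    c=optics.capture(n);np.savez(f"{n}9.npz",**c);old=np.load(f"{n}0.npz")["pixels"]
    hsv=cv2.cvtColor(cv2.GaussianBlur(c["pixels"],(3,3),0),cv2.COLOR_BGR2HSV)
    print(n,"pred tip for upright",proj(c,[.466,.0688,.188]),"rim",proj(c,[.466,.0688,.095]))
    r=(slice(190,290,4),range(240,300,3)) if n=="side" else (slice(226,268,2),range(318,356,2))
    sub=hsv[r[0]][:,list(r[1])]
    H=c["pixels"][r[0]][:,list(r[1])].astype(int)
    for i,row in enumerate(H):print(r[0].start+i*r[0].step," ".join(("%3d/%2d"%(p[2],(p[2]-p[0])) ) for p in row))
E
```

```text
clock: 18.35
position: [0.5332, -0.1412, 0.3134]
tcp_rot: [-1.858, -2.532, 0.001]
contact_force: [1.2, -0.8, 1.4]
finger_gap: -0.0002
grip_force: 0.0
side pred tip for upright [266.57553495 206.05368833] rim [267.34486208 262.5229379 ]
190 216/42 212/40 211/40 214/41 214/41 214/39 215/40 218/41 163/32 127/21 125/19 124/20 124/20 125/17 128/22 128/22 128/22 124/21 126/21 129/22
194 218/42 216/44 214/44 214/43 213/41 212/42 216/42 219/40 160/31 123/20 128/22 129/21 124/20 125/22 127/20 128/21 127/23 124/20 124/19 125/19
198 139/27 164/34 162/32 155/32 162/32 137/26 126/25 110/23  96/19 129/24 126/20 123/18 127/20 125/19 121/20 129/20 125/19 126/20 125/21 125/19
202 120/23 124/21 127/23 126/25 125/24 120/24 119/23 110/21  58/18 126/19 128/21 123/20 126/21 126/21 128/19 125/20 129/20 124/17 127/22 115/30
206  49/41  49/33  51/37  51/32  50/34  44/35  47/36  42/36  40/31 127/19 124/18 127/23 112/21 147/52 140/65 148/63 122/54 162/72 159/72 159/68
210  50/34  53/37 116/59 135/63 140/64 139/68 136/65  97/48  40/36 163/71 142/66 157/71 160/69 161/71 157/69 159/70 161/72 147/53 173/51 152/44

[... 5000 characters left out ...]
7 120/27 165/64
258 128/22 150/20 153/21 158/24 156/19  87/16  49/15  83/16  81/21  99/29  90/48 140/74 137/75 104/39  84/26 150/59 154/80 195/90 192/94
260 137/21 151/21 152/21 152/22 154/22 119/18  55/14  50/11  86/21  62/27 110/57 137/74 134/72 116/61 173/81 192/95 193/90 192/93 191/94
262 114/18 153/22 152/23 155/18 148/20 144/23 120/16 145/20 118/31  47/24 117/64 136/72 135/75  91/34 185/91 188/94 190/92 192/93 193/90
264 120/19 137/19 138/20 147/21 136/20 108/18 138/20 133/19 155/22  50/25 130/71 129/70 125/67  88/10 185/94 183/89 180/88 191/90 191/90
266 111/23 132/ 9 113/23 162/66 162/84 184/91 144/23 144/20 146/18 115/26 134/73 130/71 110/46 110/16 164/59 180/90 188/92 190/91 192/91
```

```bash
python3 - <<'E'
from h import *
t=np.load("top9.npz");s=np.load("side9.npz")
p=t["pixels"].astype(int);m=((p[...,2]-p[...,0]>58)&(p[...,2]<150)).astype(np.uint8);m[:236]=0;m[280:]=0;m[:,:325]=0;m[:,352:]=0
n,l,st,ce=cv2.connectedComponentsWithStats(m)
for i in range(1,n):
    if st[i,4]>15:
        q=cv2.minAreaRect(np.argwhere(l==i)[:,::-1].astype(np.float32));print("top",st[i],ce[i],q)
p=s["pixels"].astype(int);print("side rows")
for v in range(204,222):print(v," ".join("%3d/%2d"%(x[2],x[2]-x[0]) for x in p[v,230:270:2]))
for z in(.188,.195,.2):
    for u,v in[(342,248),(341,267)]:print(z,plane(t,u,v,z))
E
```

```text
top [337 247  10  21 102] [341.05882353 257.16666667] ((342.3513488769531, 257.3918762207031), (7.726752281188965, 20.056676864624023), 9.462322235107422)
side rows
204 125/19 126/21  68/18  45/27  62/27  92/21 102/21 114/26 126/25 128/24 124/22 116/23 104/23  99/24  78/24  55/25  44/26  31/31  99/20 129/21
205 125/20 130/19  40/18  44/33  47/31  54/30  72/27  77/24  89/21  90/22  93/27  81/21  76/29  65/33  47/34  51/33  42/31  41/27  97/17 127/20
206 123/21 126/19  44/23  44/31  45/31  49/41  53/39  50/36  51/37  53/39  52/35  50/34  48/37  48/36  47/36  45/40  49/32  40/31  93/14 124/22
207 131/21 129/19  47/25  49/33  51/38  48/41  53/37  56/39  50/38  51/43  55/39  49/41  51/40  47/37  52/38  48/31  49/26  39/39  95/16 130/21
208 128/20 129/20  48/25  54/36  48/32  50/37  51/40  49/41  53/38  55/38  55/43  62/39  73/43  80/43  92/49  73/43  46/34  36/34  98/18 150/51
209 127/21 128/19  44/35  55/42  47/36  52/40  53/39  47/39  73/39  98/51 113/54 112/58 118/58 123/60 131/62 105/53  48/32  38/37  97/34 160/71
210 129/22 132/22  40/22  52/38  48/38  50/34  50/35  69/44 116/59 132/
[... 1198 characters left out ...]
73/42  37/29  92/45 198/86
219 181/81 184/83 119/44  70/34  81/40  85/40  85/42  81/43  82/42  84/41  85/36  83/40  81/40  85/37  83/40  81/38  69/39  37/24  90/44 195/88
220 187/83 187/83 120/41  74/29  83/38  80/38  83/40  80/40  84/40  83/40  86/41  83/40  81/37  77/37  82/39  82/37  81/36  33/29  85/46 194/85
221 184/81 186/80 116/35  88/26  80/38  84/40  85/37  83/40  85/39  87/37  82/38  83/38  83/43  81/35  78/38  79/37  84/38  41/23  88/44 194/86
0.188 [0.45635014 0.06946793 0.188     ]
0.188 [0.42155326 0.07226196 0.188     ]
0.195 [0.45593412 0.0703882  0.195     ]
0.195 [0.42138636 0.07316222 0.195     ]
0.2 [0.45563696 0.07104553 0.2       ]
0.2 [0.42126715 0.07380526 0.2       ]
```

```bash
python3 - <<'E'
from h import *
t=np.load("top9.npz");s=np.load("side9.npz")
tip,e=two(t,(341.8,257.2),s,(248.5,212.3));print(tip,e)
d=tip[:2]-[.466,.0688];u=np.array([.953,.302]);x=np.array([.302,-.953]);print("caddy x,y offs",d@x,d@u,np.hypot(*d))
# handle centre at the rim, side view: row 264, cols 252-265
print(plane(s,258.5,262,.1)); h=plane(s,258.5,262,.1)[:2]-[.466,.0688];print(h@x,h@u)
E
```

```text
[0.43854865 0.07011924 0.18304889] 0.0024040233609254526
caddy x,y offs -0.009547547765369677 -0.025762725143319034 0.027483031969714806
[0.45066804 0.06804546 0.1       ]
-0.003911179020216629 -0.014839231522204158
```

The triangulated bristle end is at z = 0.183, 27 mm off the pocket centre. That implies a lean of about 8° with the butt on the floor. I'll check that the brush is still and hand in.

```bash
python3 - <<'E'
from h import *
from station import robot, optics
a=np.load("side9.npz")["pixels"];b=optics.capture("side")["pixels"]
d=cv2.absdiff(cv2.blur(a,(3,3)),cv2.blur(b,(3,3)))[200:290,225:280].max();print("diff",d)
if d<40: print(robot.finish_job())
E
```

```text
diff 7
the job is handed in; nothing more can be done
None
```

The brush is back in its pocket, released and at rest, handle-down with the bristles up. By my camera measurements it leans about 8° with the butt on the floor; I handed the job in at about 18.5 s on the robot clock, but `finish_job` returned no verdict and I did not re-measure the bystanders.

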